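# Set the running clearance of a hold-down screw on a welding table

## Robot

A 6-joint arm with a two-finger parallel gripper is mounted at the origin on the work surface. World frame = base frame: x ahead of the robot, y to its left, z up, the work surface at z = 0. Lengths are in mm, angles in rad, forces in N, time in s.
With the tool pointing down it reaches from about 275 to 825 mm from the base axis. Payload 4.9 kg.
Tool frame: the origin (TCP) lies at the very end of the fingers, on their centre line; the grasp point (between the pads) lies 19 mm behind it; z points along the fingers, y is the line along which they close (so a half turn about z gives the same grasp; the last joint's range is limited). The gripper opens to 85 mm and grips with 20 to 120 N. Pads are 22 mm wide; open, the fingers measure 114 mm over their backs; the gripper's body (76 mm by 85 mm) begins 54 mm behind the grasp point. The pads swing forward as they close: fully open they stand 13 mm farther back than shut.
Start: joints at [-1.438, 0.326, -0.193, 1.052, 0, 1.437], TCP at [145.017, -530.555, 196.881] pointing down, gripper open.
Joint ranges: [-2.65, 2.65], [-0.97, 1.79], [-1.3, 1.35], [-1.93, 2.1], [-1.47, 1.37], [-3.14, 3.14]. Speed limits (rad/s): [2.57, 2.57, 3.14, 3.14, 3.14, 3.14].

## Interface

Orientations are given as [roll, pitch, yaw] about the fixed x, y, z axes, in that order (R = Rz(yaw) Ry(pitch) Rx(roll)).
In Python, from bench import bot, solve_ik, imaging gives the robot as it stands. Calls block until the motion is done:
- bot.move_ptp(position, orientation): joint-space move of the TCP to a pose.
- bot.movel(position, rot=None, max_speed=150, threshold=None): straight line of the TCP; rot=None keeps the orientation; max_speed is the mean speed in mm/s. With threshold (N) it stops when the force on the tool has changed by that much, and returns True; else False.
- bot.move_j(angles): joint-space move.
- bot.grip(opening, effort=None): opening from 0.0 (shut) to 1.0 (fully open); effort is the grip in N (None keeps the last); returns when the fingers have stopped.
- bot.dwell(seconds).
- solve_ik(position, orientation): joint angles nearest the present ones, or None.
- bot.get_state(): the state.
- imaging.capture(name): name is "scene" or "top"; returns the picture (400x640x3 uint8, blue, green, red); there is no depth.
- imaging.camera_model(name): a dict with "K" (3x3 intrinsics, pixels), "position" and "rotation" of the camera in the world. Camera axes: x right, y up, looking along -z (the intrinsics and any distortion apply to the point x, -y, -z); pixel columns grow to the right and rows downward; lengths in mm; the calibration is good to about 2 mm. A picture is of the moment at which its call begins. camera_model takes no time and is no camera call.
A pose or a line that the arm cannot do raises bot.IKError and nothing moves.
- bot.sign_off(): hands the job in; it is judged then, once.
The state is a dict: "t": time; "qpos": joint angles; "joint_velocities": joint speeds; "effort": joint torques, N m; "tcp_pos": TCP position; "orientation": TCP orientation; "contact_force": force on the tool from outside, world axes, zero at the start; "wrist_torque": the same for the moment, N m; "opening": opening from 0.0 (shut) to 1.0 (fully open); "gripper_force": force on a finger pad.
Only numpy, scipy, OpenCV 4.12 (cv2) and the standard library are available. Lean on these libraries where they do the work, as an engineer would, in place of code of your own. Each camera call takes 0.05 s, during which the arm holds its last target. There are 200 camera calls.

## Task

Set the clearance of the hold-down on the welding table: turn its wing screw clockwise until you feel it bottom firmly, without forcing it, then back it off a quarter turn. Then let go and push the red-balled lock lever fully over towards the fixture's arm; leave the yellow follower pointer and everything else lying about alone.

Things in the scene. Friction and masses are not known exactly. Their poses are not given: they have to be found in the camera images.
- adjuster: hold-down fixture bolted to the table. Origin on the screw's axis at table height; z up, x towards its arm, y towards its lock lever. Grey foot plate 130 x 250 x 12 mm; blue barrel topped by an aluminium dial 100 mm across, top at 64 mm, about the origin; blue arm (top at 49 mm) towards +x onto a steel flat bar 280 mm along y at x = 125 mm
- wing (a point): centre of the wing screw's grip: an upright steel bar 56 mm long (x), 12 mm thick (y), 26 mm tall (z), turning about the vertical axis through this point, 92 mm above the table. x points to its red end. It stays at the same height as it turns
- screw (a joint): angle of the wing screw, clockwise from above (tightening) positive; 0: red end towards +x of adjuster. Running drag 0.06 N m. It bottoms 0.9 to 2.6 rad on from its start, told only by rising torque: the seat is a spring of 4 N m per rad. About 0.3 N m is bottomed; under 0.2 is not yet; over 0.6 damages it. Backing off counts from the farthest turn reached
- red_end (a point): on the wing, 22 mm from its axis towards the red end; axes as wing
- follower_tip (a point): tip of the yellow follower pointer on the dial under the wing, 44 mm from the screw's axis, its top 69 mm above the table; x points outward from the axis, z up. The screw carries it clockwise once the red end comes in line above it and leaves it behind when turned back, so it keeps showing the farthest turn. It turns almost freely
- lock_tip (a point): centre of the red ball, 26 mm across, on the lock lever: a 10 mm rod, the ball 70 mm from the pivot. The pivot lies at x = 0, y = 115, z = 34 mm of adjuster and turns about its y axis, on a block 70 (x) x 50 x 25 mm that stands on the foot plate. The lever stays where it is left and takes about 1 N at the ball
- lock (a joint): angle of the lock lever: 0 leans 0.5 rad to the fixture's -x side (open), 1.0 leans 0.5 rad to its +x side, against the stop (locked)
- magnet_square: bystander: red welding square, an L of 100 x 91 mm, 12 mm thick; origin at the underside
- wrench: bystander: steel spanner, 180 mm long; origin at the underside
- tube_offcut: bystander: aluminium square tube offcut, 90 x 30 x 30 mm; origin at the underside
- drill: bystander: grey cordless drill standing on its battery, about 190 mm long, 180 mm tall; origin at the underside
- spray_can: bystander: blue spray can, 58 mm across, 180 mm tall; origin at the underside
- wire_brush: bystander: wire brush, 250 mm long, 36 mm tall; origin at the underside
- hammer: bystander: hammer, 260 mm long; origin at the underside

How it is judged:
By the outcome, as a careful person would: the job done as asked, in the order asked, and still so for the second after the job is handed in, with the robot touching nothing.
It also fails if it takes over 72 s, if anything falls off the work surface, if the arm or the gripper's body presses on something with over 40 N, if the wrist force passes 120 N, or if a joint passes its speed limit or range.

## Working session

There is one attempt and no reset: what is moved stays moved. The work goes in short steps, each a Python script; the robot and the scene stay as the last script left them, time stands still between calls to the robot, and variables do not carry over. Pictures are saved under pics/ and viewed, at most 11 in all, crops included, and the job is handed in when it is done.

```bash
mkdir -p pics
python3 - <<'E'
from bench import bot, imaging
import cv2
for n in("scene","top"):
    im=imaging.capture(n); cv2.imwrite(f"pics/{n}0.png",im)
    m=imaging.camera_model(n); print(n,{k:(v.tolist() if hasattr(v,'tolist') else v) for k,v in m.items()})
print(bot.get_state())
E
```

```text
scene {'K': [[495.27008202928397, 0.0, 315.9036861802394], [0.0, 495.27008202928397, 202.77845209059296], [0.0, 0.0, 1.0]], 'position': [1197.685817722209, -591.5566690527149, 1252.6068765551574], 'rotation': [0.6451727557346263, -0.00119298439287574, 0.8503697396964356]}
top {'K': [[445.25733150070363, 0.0, 325.64758507601874], [0.0, 445.25733150070363, 201.3800957074846], [0.0, 0.0, 1.0]], 'position': [273.0876036938106, 5.170597744761897, 1424.587956249406], 'rotation': [0.22303838402168197, -0.0023711428191488526, -1.5603799058271464]}
{'t': 0.1, 'qpos': array([-1.43820398e+00,  3.26860760e-01, -1.93501214e-01,  1.05199270e+00,
        8.18830304e-06,  1.43660076e+00]), 'joint_velocities': array([ 0.00040237, -0.00187892,  0.00173188,  0.0010437 ,  0.00046253,
        0.00223845]), 'effort': array([ 9.93441608e-05, -4.44240725e+01,  2.63036907e+01,  7.92378938e-03,
       -1.83560610e-04,  6.27203249e-07]), 'tcp_pos': array([ 144.93767856, -529.95845593,  196.17850084]), 'orientation': array([-3.14004942e+00, -2.16610267e-04,  2.66787741e-01]), 'contact_force': array([0.73528559, 0.42509351, 0.20369994]), 'wrist_torque': array([-0.02064312,  0.03159664,  0.00552556]), 'gripper_force': 0.0, 'opening': 1.002412693446277}
```

View pics/scene0.png

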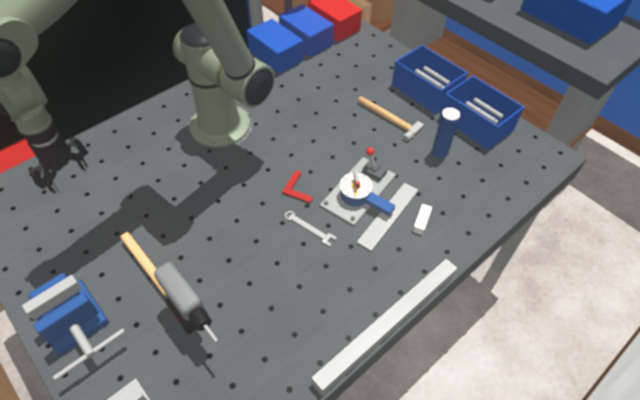

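View pics/top0.png

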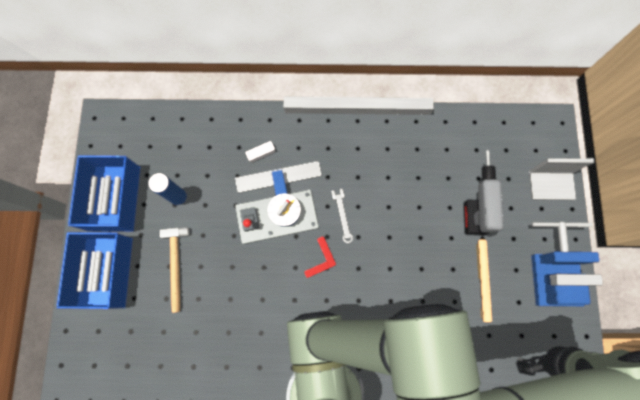

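The fixture is at about (283,210) in top and (357,190) in scene. The lever's red ball is at about (247,224) in top and (371,151) in scene. I'll enlarge both.

Run:
```python
import cv2
a=cv2.imread("pics/top0.png")[155:255,225:335]; b=cv2.imread("pics/scene0.png")[135:255,310:430]
cv2.imwrite("pics/topc.png",cv2.resize(a,(770,700)[:2] and (660,600),interpolation=cv2.INTER_CUBIC))
cv2.imwrite("pics/scenec.png",cv2.resize(b,(600,600),interpolation=cv2.INTER_CUBIC))
```

```text
(no output)
```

View pics/topc.png

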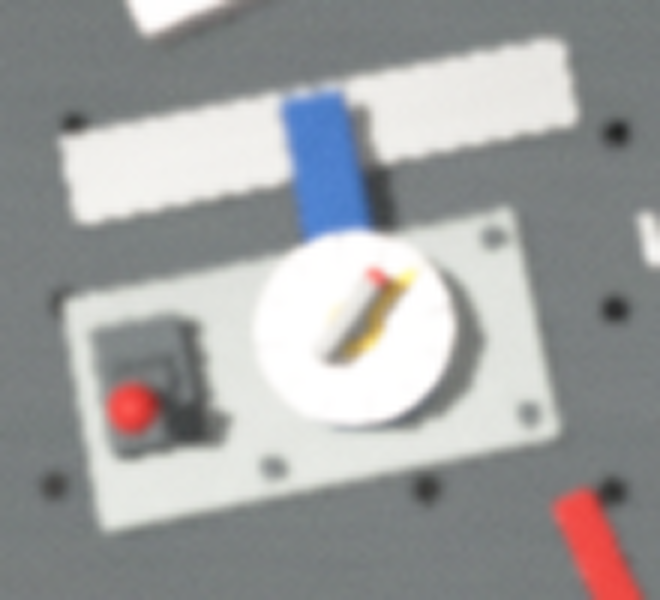

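View pics/scenec.png

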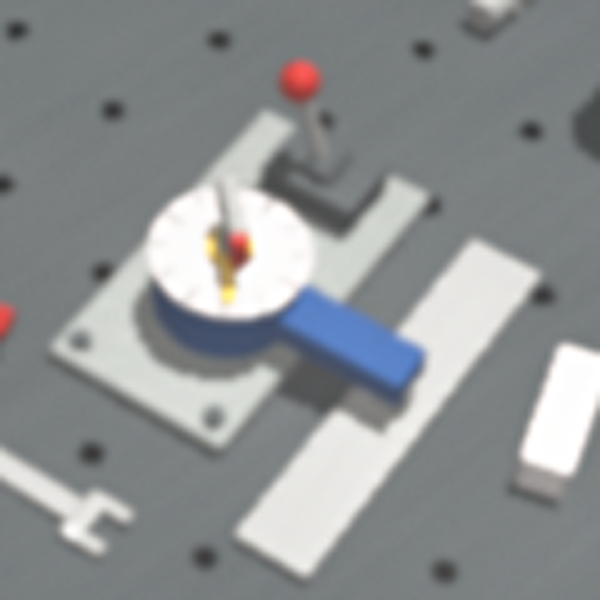

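Top crop: dial centre (355,328), wing red end (377,275), grey end (330,352), yellow tip (412,272), ball (131,408). Scene crop: dial centre (231,251), ball (301,81), red end (237,246). Next I fit the pose by least squares.

```bash
cat > h.py <<'E'
import numpy as np, cv2
from scipy.spatial.transform import Rotation as R
from scipy.optimize import least_squares
from bench import bot, imaging, solve_ik
def proj(n,P):
    m=imaging.camera_model(n); p=(np.atleast_2d(P)-m["position"])@R.from_euler('xyz',m["rotation"]).as_matrix()
    p=p*[1,-1,-1]; q=p@np.array(m["K"]).T; return q[:,:2]/q[:,2:]
def pt(u,v,s,o): return (np.array([u,v])+.5)/s-.5+o
T=lambda u,v: pt(u,v,6,(225,155))
S=lambda u,v: pt(u,v,5,(310,135))
def world(a,P): return np.atleast_2d(P)@R.from_euler('z',a[2]).as_matrix().T+[a[0],a[1],0]
E
python3 - <<'E'
from h import *
ht=[(65,298),(510,208),(560,435),(105,530)]; hs=[(267,110),(428,193),(222,450),(50,346)]
bt=[(60,140),(565,40),(578,125),(80,222)]; bs=[(475,238),(540,275),(305,577),(236,530)]
def pl(o,w): return [(w,125+o,12),(w,-125+o,12),(-w,-125+o,12),(-w,125+o,12)]
def lock(l): t=-.5+l; return (70*np.sin(t),115,34+70*np.cos(t))
def res(p,full=False):
    a=p[:3]; P=pl(p[3],65); l=lock(p[4])
    B=[(125+p[5],140,p[7]),(125-p[5],140,p[7]),(125+p[5],-140,p[7]),(125-p[5],-140,p[7])]
    w=lambda r,z,al:(r*np.cos(al),-r*np.sin(al),z)
    obs=[("top",world(a,[(0,0,64)]),[T(355,328)]),("scene",world(a,[(0,0,64)]),[S(231,251)]),
    ("top",world(a,P),[T(*x) for x in ht]),("scene",world(a,[P[3],P[0],P[1],P[2]]),[S(*x) for x in [hs[0],hs[1],hs[2],hs[3]]]),
    ("top",world(a,[l]),[T(131,408)]),("scene",world(a,[l]),[S(301,81)]),
    ("top",world(a,[B[0],B[2],B[3],B[1]]),[T(*x) for x in bt]),("scene",world(a,[B[1],B[0],B[2],B[3]]),[S(*x) for x in bs]),
    ("top",world(a,[w(26,105,p[6]),w(-28,100,p[6])]),[T(377,275),T(330,352)]),
    ("top",world(a,[w(44,69,p[8])]),[T(412,272)]),("scene",world(a,[w(44,69,p[8])]),[S(228,297)])]
    r=[(proj(n,W)-np.array(o)) for n,W,o in obs]
    if full:
        for (n,_,_),x in zip(obs,r): print(n,x.round(2).tolist())
    return np.concatenate([x.ravel() for x in r])
# initial guess: plan position from top ray at z=64
f=lambda q:(proj("top",[[q[0],q[1],64]])[0]-T(355,328))
q=least_squares(f,[400,100]).x; print(q)
for yaw in (0.2,-.2):
  s=least_squares(res,[q[0],q[1],yaw,20,0,25,0.6,10,1],loss='soft_l1'); print(s.cost,s.x.round(3))
res(s.x,True)
E
```

```text
[555.09345017 135.61540798]
9.556991890807144 [5.53118e+02 1.36051e+02 2.19000e-01 2.98750e+01 1.65000e-01 2.47480e+01
 7.88000e-01 1.16290e+01 9.74000e-01]Traceback (most recent call last):
  File "<stdin>", line 24, in <module>
    return func(*args, **kwargs)
    result = trf(vector_fun.fun, vector_fun.jac, x0, f0, J0, lb, ub, ftol, xtol,
                 gtol, max_nfev, x_scale, loss_function, tr_solver,
                 tr_options.copy(), verbose, callback=callback_wrapped)
    return trf_no_bounds(
        fun, jac, x0, f0, J0, ftol, xtol, gtol, max_nfev, x_scale,
        loss_function, tr_solver, tr_options, verbose, callback=callback)
    J = jac(x)
    self._update_jac()
    ~~~~~~~~~~~~~~~~^^
    self.J = self.jac_wrapped(xp_copy(self.x), f0=self.f)
             ~~~~~~~~~~~~~~~~^^^^^^^^^^^^^^^^^^^^^^^^^^^^
    J, dct = approx_derivative(
             ~~~~~~~~~~~~~~~~~^
        self.fun,
        ^^^^^^^^^
    ...<2 lines>...
        **self.finite_diff_options,
        ^^^^^^^^^^^^^^^^^^^^^^^^^^^
    )
    ^
    J, _nfev = _dense_difference(fun_wrapped, x0, f0, h,
               ~~~~~~~~~~~~~~~~~^^^^^^^^^^^^^^^^^^^^^^^^
                             use_one_sided, method,
                             ^^^^^^^^^^^^^^^^^^^^^^
                             mf)
                             ^^^
    df = [f_eval - f0 for f_eval in f_evals]
                                    ^^^^^^^
    f = np.atleast_1d(self.fun(x, *self.args, **self.kwargs))
                      ~~~~~~~~^^^^^^^^^^^^^^^^^^^^^^^^^^^^^^
    return np.atleast_1d(self.fun(x))
                         ~~~~~~~~^^^
    return self.f(x, *self.args, **self.kwargs)
           ~~~~~~^^^^^^^^^^^^^^^^^^^^^^^^^^^^^^
  File "<stdin>", line 16, in res
  File "h.py", line 6, in proj
    m=imaging.camera_model(n); p=(np.atleast_2d(P)-m["position"])@R.from_euler('xyz',m["rotation"]).as_matrix()
ValueError: time passes only in moves, steps and waits
```

```bash
sed -i 's/^def proj/CM={n:imaging.camera_model(n) for n in("top","scene")}\ndef proj/; s/m=imaging.camera_model(n); p/m=CM[n]; p/' h.py
cat > fit.py <<'E'
from h import *
ht=[(65,298),(510,208),(560,435),(105,530)]; hs=[(267,110),(428,193),(222,450),(50,346)]
bt=[(60,140),(565,40),(578,125),(80,222)]; bs=[(475,238),(540,275),(305,577),(236,530)]
def pl(o,w): return [(w,125+o,12),(w,-125+o,12),(-w,-125+o,12),(-w,125+o,12)]
def lock(l): t=-.5+l; return (70*np.sin(t),115,34+70*np.cos(t))
w=lambda r,z,al:(r*np.cos(al),-r*np.sin(al),z)
def res(p,full=False):
    a=p[:3]; P=pl(p[3],65); l=lock(p[4])
    B=[(125+p[5],140,p[7]),(125-p[5],140,p[7]),(125+p[5],-140,p[7]),(125-p[5],-140,p[7])]
    obs=[("top",[(0,0,64)],[T(355,328)]),("scene",[(0,0,64)],[S(231,251)]),
    ("top",P,[T(*x) for x in ht]),("scene",[P[3],P[0],P[1],P[2]],[S(*x) for x in hs]),
    ("top",[l],[T(131,408)]),("scene",[l],[S(301,81)]),
    ("top",[B[0],B[2],B[3],B[1]],[T(*x) for x in bt]),("scene",[B[1],B[0],B[2],B[3]],[S(*x) for x in bs]),
    ("top",[w(26,105,p[6]),w(-28,100,p[6])],[T(377,275),T(330,352)]),
    ("top",[w(44,69,p[8])],[T(412,272)]),("scene",[w(44,69,p[8])],[S(228,297)])]
    r=[(proj(n,world(a,W))+ (p[9:11] if n=="top" else p[11:13])-np.array(o)) for n,W,o in obs]
    if full:
        for (n,_,_),x in zip(obs,r): print(n,x.round(2).tolist())
    return np.concatenate([x.ravel() for x in r]+[p[9:13]/.5])
s=least_squares(res,[555,135,.2,20,0,25,0.6,10,1,0,0,0,0],loss='soft_l1'); print(s.cost,s.x.round(3))
res(s.x,True)
E
python3 fit.py
```

```text
8.546868832169027 [ 5.53209e+02  1.36416e+02  2.19000e-01  2.94800e+01  1.61000e-01
  2.47120e+01  7.71000e-01  1.02780e+01  9.82000e-01  2.89000e-01
  2.90000e-02  1.90000e-01 -2.71000e-01]
top [[0.01, 0.62]]
scene [[-0.69, -0.38]]
top [[-0.7, -0.69], [0.57, -1.09], [0.31, -0.56], [-0.71, -0.36]]
scene [[0.3, -0.03], [1.46, 0.79], [0.52, 0.22], [0.2, 0.72]]
top [[0.24, -0.03]]
scene [[-0.03, 0.25]]
top [[0.39, 0.31], [-0.55, 0.21], [0.33, 0.05], [-0.48, 0.89]]
scene [[-0.88, -0.19], [-0.47, -0.54], [-0.37, -0.63], [-0.67, 0.35]]
top [[-0.15, -0.36], [-1.98, 1.87]]
top [[0.42, -0.24]]
scene [[0.09, 0.66]]
```

Run:
```python
from h import *
for y in (-.55,-1.55,-3.3,2.59,1.6,-.16):
    q=solve_ik([554,136,78],[np.pi,0,y]); print(y,None if q is None else np.round(q,2))
print(bot.get_state()["t"])
```

```text
-0.55 [ 0.11  0.47 -0.3   0.8   0.   -2.48]
-1.55 [ 0.11  0.47 -0.3   0.8   0.   -1.48]
-3.3 [ 0.11  0.47 -0.3   0.8   0.    0.27]
2.59 [ 0.11  0.47 -0.3   0.8   0.    0.66]
1.6 [ 0.11  0.47 -0.3   0.8   0.    1.65]
-0.16 [ 0.11  0.47 -0.3   0.8   0.   -2.87]
0.1
```

Run:
```python
from h import *
d=[np.pi,0,-.55]
t=lambda:round(bot.get_state()["t"],2)
print(t()); bot.movel([145,-530,260],max_speed=300); print(t())
bot.move_ptp([554,136,150],d); print(t())
s=bot.get_state(); print(s["contact_force"],s["wrist_torque"],s["qpos"].round(3),s["tcp_pos"])
cv2.imwrite("pics/top1.png",cv2.resize(imaging.capture("top")[130:270,200:360],(640,560),interpolation=cv2.INTER_CUBIC))
cv2.imwrite("pics/sc1.png",cv2.resize(imaging.capture("scene")[100:240,280:440],(640,560),interpolation=cv2.INTER_CUBIC))
```

```text
0.1
0.46
3.73
[-0.16372723 -0.33331711 -0.34866255] [0.01699303 0.02204469 0.01901135] [ 0.111  0.398 -0.211  0.962 -0.    -2.48 ] [554.12750743 135.55785592 150.00775874]
```

View pics/sc1.png

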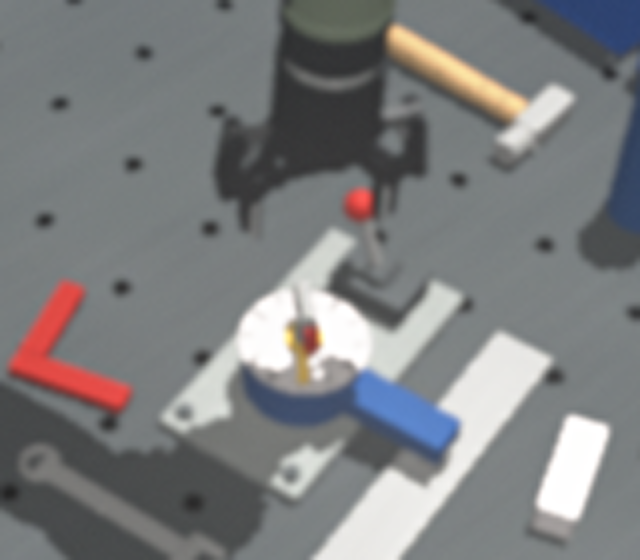

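The scene crop shows the open gripper centred above the wing (red end at about (312,340)), with the lever clear. Descend and grip.

Run:
```python
from h import *
def p(l):
    s=bot.get_state(); print(l,round(s["t"],2),s["contact_force"].round(2),s["wrist_torque"].round(3),s["tcp_pos"].round(2),s["orientation"].round(3),round(s["opening"],3),round(s["gripper_force"],1),round(s["qpos"][5],4))
print(bot.movel([554,136,79],threshold=8,max_speed=80)); p("down")
bot.grip(0,20); p("g20")
bot.grip(0,60); p("g60")
```

```text
False
down 4.86 [-0.5  -0.75  0.5 ] [ 0.024 -0.019 -0.001] [554.5  136.06  79.5 ] [-3.141e+00 -1.000e-03 -5.500e-01] 0.998 0.0 -2.4803
g20 5.62 [0.17 0.94 1.25] [ 0.004  0.064 -0.018] [553.99 136.02  78.96] [ 3.142  0.    -0.55 ] 0.0 0.0 -2.4803
g60 5.84 [ 1.15  0.44 -0.24] [0.023 0.061 0.006] [554.01 136.    79.  ] [ 3.142 -0.    -0.55 ] -0.0 0.0 -2.4802
```

Run:
```python
from h import *
a=cv2.resize(imaging.capture("scene")[140:220,310:410],(750,600),interpolation=cv2.INTER_CUBIC)
cv2.imwrite("pics/sc2.png",a)
print(proj("scene",[[554,136,79],[554,136,98],[554,136,64]]),proj("scene",world([554,136,.219],[(0,0,64)])))
print(bot.get_state()["qpos"].round(3))
```

```text
[[355.31184673 181.82725785]
 [355.7175808  177.848517  ]
 [354.99722022 184.91257266]] [[354.99722022 184.91257266]]
[ 0.111  0.466 -0.303  0.801 -0.    -2.48 ]
```

View pics/sc2.png

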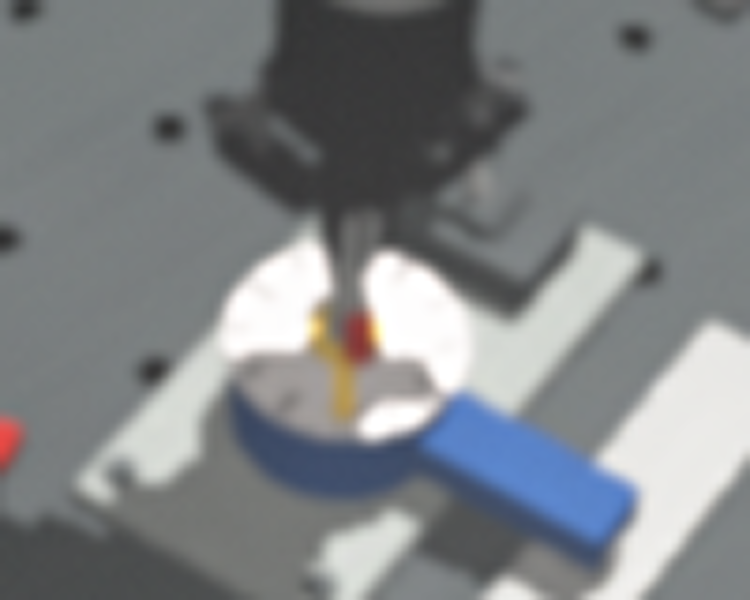

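Run:
```python
from h import *
def p(l):
    s=bot.get_state(); print(l,round(s["t"],2),s["contact_force"].round(2),s["wrist_torque"].round(3),s["tcp_pos"].round(2),round(s["opening"],3),round(s["gripper_force"],1))
def ray(n,px,z): return least_squares(lambda q:proj(n,[[q[0],q[1],z]])[0]-px,[554,136]).x.round(1)
print("red top",ray("top",T(379,270),105),"grey top",ray("top",T(330,354),103),"dial",ray("top",T(355,328),64))
print("scene red face",ray("scene",[357.6,185.3],92),"dial",ray("scene",[355.9,185.8],64), "scene far end top",ray("scene",[354.2,172.5],105))
p("now"); bot.grip(.4,60); p(".4"); bot.dwell(.2); bot.grip(0,60); p("0"); bot.dwell(.3); p("0+")
```

```text
red top [576.7 120.5] grey top [533.5 144.1] dial [555.1 135.6]
scene red face [575.4 123.7] dial [558.4 135.6] scene far end top [539.6 142.8]
now 5.89 [-0.16  0.42 -0.97] [-0.023 -0.007 -0.043] [553.98 135.99  78.99] -0.0 0.0
.4 6.32 [-0.57  0.28  0.05] [ 0.029  0.056 -0.005] [553.99 136.01  79.  ] 0.398 0.0
0 6.94 [ 0.31  0.47 -0.54] [0.    0.    0.003] [554.01 135.99  79.  ] -0.002 0.0
0+ 7.24 [-0.38 -0.28  0.05] [ 0.004 -0.007  0.024] [553.98 135.99  78.97] -0.001 0.0
```

Run:
```python
from h import *
def p(l):
    s=bot.get_state(); print(l,round(s["t"],2),s["contact_force"].round(2),s["wrist_torque"].round(3),s["tcp_pos"].round(2),round(s["opening"],3),round(s["gripper_force"],1))
n=np.array([.523,.853,0]); c=np.array([554,136,79.])
for k in(12,-12):
    print(bot.movel(c+k*n,max_speed=40,threshold=4)); p(k)
    bot.movel(c,max_speed=80)
```

```text
False
12 7.69 [ 0.17 -0.42  0.26] [-0.009  0.021 -0.016] [560.35 146.53  78.9 ] 0.004 0.0
False
-12 8.44 [ 0.03 -0.26  0.42] [ 0.057 -0.011 -0.014] [547.69 125.59  79.07] -0.0 0.0
```

Run:
```python
from h import *
n=np.array([.523,.853,0]); c=np.array([554,136,79.])
print(np.round(proj("scene",[c,c+[0,0,13],c+[0,0,60]]),1))
bot.movel(c-12*n,max_speed=80); a=imaging.capture("scene")[155:205,330:382]
bot.movel(c+12*n,max_speed=80); b=imaging.capture("scene")[155:205,330:382]
cv2.imwrite("pics/pair.png",cv2.resize(np.hstack([a,b]),None,fx=7.5,fy=7.5,interpolation=cv2.INTER_CUBIC))
```

```text
[[355.3 181.8]
 [355.6 179.1]
 [356.6 169. ]]
```

View pics/pair.png

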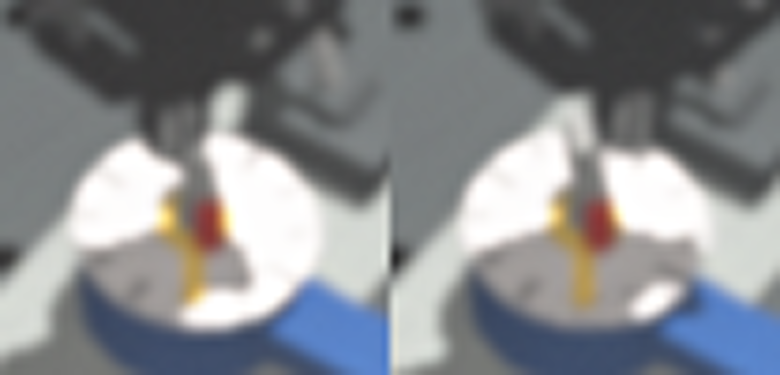

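Run:
```python
from h import *
print(np.round(proj("scene",[[0,0,0],[554,136,150],[554,136,163]]),1),np.round(proj("top",[[0,0,0],[554,136,150],[554,136,163]]),1), "top1 crop px", (proj("top",[[554,136,150]])[0]-[200,130])*4)
```

```text
[[219.1 125.3]
 [356.9 166.5]
 [357.2 163.6]] [[325.3 396.2]
 [281.  203.6]
 [280.6 202.7]] top1 crop px [323.93745578 294.51966545]
```

View pics/top1.png

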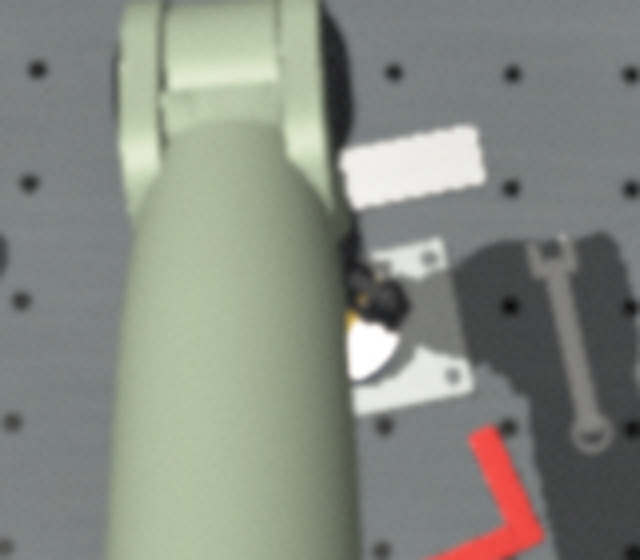

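Scene pair: the finger ends sit at about row 175, while the reported TCP predicts about 182. The real fingertips are therefore higher than reported. I'll touch the bar top gently (known z = 105) to measure the offset.

Run:
```python
from h import *
def p(l):
    s=bot.get_state(); print(l,round(s["t"],2),s["contact_force"].round(2),s["wrist_torque"].round(3),s["tcp_pos"].round(2),round(s["opening"],3),s["orientation"].round(3))
c=np.array([555,134,79.])
bot.movel(c,max_speed=80); p("c")
print(bot.movel([555,134,66],max_speed=15,threshold=4)); p("d")
```

```text
c 9.91 [ 0.74 -0.56 -0.11] [-0.006  0.002 -0.014] [554.57 133.16  79.04] -0.003 [ 3.141  0.    -0.551]
True
d 10.51 [-0.23  0.12  5.39] [-0.019  0.162  0.011] [555.01 134.11  70.64] 0.001 [-3.142 -0.    -0.55 ]
```

Run:
```python
from h import *
F=[];M=[]
for i in range(15):
    bot.dwell(.02); s=bot.get_state(); F.append(s["contact_force"]); M.append(s["wrist_torque"])
print(np.mean(F,0).round(2),np.std(F,0).round(2),np.mean(M,0).round(3),np.std(M,0).round(3),s["t"])
a=imaging.capture("scene")[155:205,330:382]
bot.movel([555,134,125],max_speed=150)
b=imaging.capture("scene")[135:205,320:393][10:60,10:62]
print(proj("scene",[[555,134,71],[555,134,105],[555,134,125],[555,134,159]]).round(1))
cv2.imwrite("pics/pair2.png",cv2.resize(np.hstack([a,b]),None,fx=7.5,fy=7.5,interpolation=cv2.INTER_CUBIC))
```

```text
[-0.74  0.03  4.96] [0.6  0.51 0.35] [-0.027  0.152  0.   ] [0.028 0.036 0.026] 10.7583
[[354.9 184. ]
 [355.6 176.9]
 [356.1 172.6]
 [356.8 165. ]]
```

View pics/pair2.png

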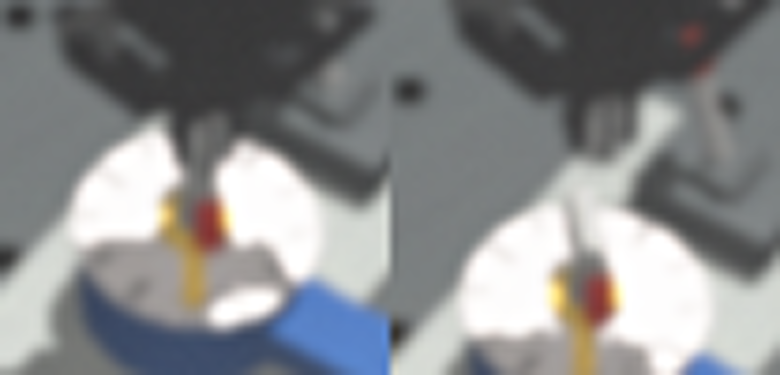

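In contact, the finger ends are at row 177, exactly where z = 105 projects. So the real fingertips are 34 mm above the reported TCP, and I'll command z = 45 to put them at 79.

```bash
cat >> h.py <<'E'
def avg(n=12,dt=.02):
    L=[]
    for i in range(n):
        bot.dwell(dt); s=bot.get_state(); L.append(np.r_[s["contact_force"],s["wrist_torque"]])
    return np.mean(L,0)
def rep(l,n=12):
    m=avg(n); s=bot.get_state(); print(l,round(s["t"],2),m.round(3),s["tcp_pos"].round(2),"yaw",round(s["orientation"][2],4),"q6",round(s["qpos"][5],4),"op",round(s["opening"],3),"gf",round(s["gripper_force"],1),flush=True)
    return m
E
python3 - <<'E'
from h import *
bot.grip(.8); print(bot.movel([554,133,45],max_speed=80,threshold=6)); rep("down")
bot.grip(0,20); rep("g20")
E
```

```text
False
down 13.38 [-0.     0.065  0.041  0.025 -0.013 -0.01 ] [554.4  133.03  45.5 ] yaw -0.55 q6 -2.4855 op 0.8 gf 0.0
g20 14.09 [ 2.956e+00  6.322e+00 -1.565e+00  1.321e+00 -5.880e-01  1.000e-03] [555.6  135.46  45.46] yaw -0.5487 q6 -2.4856 op 0.198 gf 21.4
```

Run:
```python
from h import *
bot.movel([555.6,135.46,45.2],max_speed=40); rep("recentre")
bot.grip(0,60); rep("g60")
q=bot.get_state()["qpos"]
q[5]+=.1; t=bot.get_state()["t"]; bot.move_j(q); print(bot.get_state()["t"]-t); rep("rot.1")
q[5]+=.1; bot.move_j(q); rep("rot.2")
```

```text
recentre 14.54 [-1.214  0.222  3.42  -0.042  0.28   0.038] [555.56 135.44  45.37] yaw -0.55 q6 -2.4816 op 0.194 gf 21.8
g60 14.96 [-1.891  0.047  5.05  -0.047  0.415  0.031] [555.53 135.41  45.5 ] yaw -0.5501 q6 -2.4816 op 0.175 gf 58.5
0.25
rot.1 15.41 [-1.033 -0.024  3.597 -0.021  0.273  0.004] [555.52 135.39  45.57] yaw -0.6489 q6 -2.3829 op 0.174 gf 58.8
rot.2 15.86 [-1.638  0.029  3.945 -0.066  0.357  0.024] [555.47 135.37  45.52] yaw -0.7487 q6 -2.283 op 0.176 gf 58.9
```

Run:
```python
from h import *
q=bot.get_state()["qpos"].copy(); q0=-2.4816; log=[]
step=.06
while q[5]-q0<2.85:
    q[5]+=step; bot.move_j(q); m=avg(6,.015); mz=m[5]; log.append((round(q[5],3),round(mz,3)))
    if mz>.12: step=.02; mz=avg(12)[5]
    if abs(m[:2]).max()>25: print("side",m); break
    if mz>.34: break
print(log); rep("end",20)
```

```text
[(np.float64(-2.223), np.float64(-0.022)), (np.float64(-2.163), np.float64(-0.008)), (np.float64(-2.103), np.float64(-0.009)), (np.float64(-2.043), np.float64(-0.019)), (np.float64(-1.983), np.float64(-0.051)), (np.float64(-1.923), np.float64(-0.038)), (np.float64(-1.863), np.float64(-0.029)), (np.float64(-1.803), np.float64(-0.024)), (np.float64(-1.743), np.float64(-0.051)), (np.float64(-1.683), np.float64(-0.022)), (np.float64(-1.623), np.float64(-0.051)), (np.float64(-1.563), np.float64(-0.018)), (np.float64(-1.503), np.float64(-0.072)), (np.float64(-1.443), np.float64(-0.016)), (np.float64(-1.383), np.float64(-0.063)), (np.float64(-1.323), np.float64(-0.049)), (np.float64(-1.263), np.float64(-0.051)), (np.float64(-1.203), np.float64(-0.016)), (np.float64(-1.143), np.float64(-0.05)), (np.float64(-1.083), np.float64(0.04)), (np.float64(-1.023), np.float64(0.15)), (np.float64(-1.003), np.float64(0.204)), (np.float64(-0.983), np.float64(0.259)), (np.float64(-0.963), np.float64(0.277)), (np.float64(-0.943), np.float64(0.338)), (np.float64(-0.923), np.float64(0.357))]
end 26.49 [-2.787 -1.216  5.722 -0.301  0.458  0.37 ] [555.16 135.22  45.54] yaw -2.1057 q6 -0.9259 op 0.174 gf 59.0
```

Run:
```python
from h import *
q=bot.get_state()["qpos"].copy(); q[5]=-.923; log=[]
for i in range(10):
    q[5]-=.03; bot.move_j(q); log.append((round(float(q[5]),3),round(float(avg(10,.015)[5]),3)))
print(log)
q[5]-=.4; bot.move_j(q); rep("m")
```

```text
[(-0.953, 0.393), (-0.983, 0.32), (-1.013, 0.279), (-1.043, 0.22), (-1.073, 0.158), (-1.103, 0.094), (-1.133, 0.089), (-1.163, 0.042), (-1.193, 0.065), (-1.223, 0.042)]
m 31.32 [-1.253 -0.771  4.511 -0.131  0.297 -0.037] [555.3  135.24  45.57] yaw -1.4101 q6 -1.6215 op 0.18 gf 58.9
```

Run:
```python
from h import *
q=bot.get_state()["qpos"].copy(); q[5]=-2.59; bot.move_j(q); rep("final")
p=bot.get_state()["tcp_pos"]; bot.movel([p[0],p[1],45],max_speed=40); rep("relax z")
bot.grip(.7); rep("open")
print(bot.movel([p[0],p[1],150],max_speed=150)); 
# aside at height, so that the wing can be seen
bot.move_ptp([430,0,220],[np.pi,0,-.55]); rep("up",4)
t=imaging.capture("top"); s=imaging.capture("scene"); cv2.imwrite("pics/t3.png",t); cv2.imwrite("pics/s3.png",s)
A=cv2.resize(t[190:232,260:306],None,fx=8.5,fy=8.5,interpolation=cv2.INTER_CUBIC); B=cv2.resize(s[165:207,332:378],None,fx=8.5,fy=8.5,interpolation=cv2.INTER_CUBIC)
cv2.imwrite("pics/pair3.png",np.hstack([A,B]))
```

```text
final 32.44 [-9.200e-02  7.310e-01  2.727e+00  9.900e-02 -1.000e-03 -4.200e-02] [555.54 135.42  45.56] yaw -0.4422 q6 -2.5893 op 0.175 gf 58.7
relax z 32.89 [-1.618  0.489  6.827  0.034  0.36  -0.047] [555.55 135.46  45.52] yaw -0.4419 q6 -2.5894 op 0.176 gf 59.3
open 33.59 [-0.111 -0.049  0.038  0.004 -0.019 -0.005] [555.57 135.38  44.96] yaw -0.4417 q6 -2.5897 op 0.702 gf 0.0
False
up 35.32 [ 0.332 -0.322 -0.143 -0.011 -0.007  0.018] [430.78   0.53 219.38] yaw -0.549 q6 -2.7634 op 0.7 gf 0.0
```

View pics/pair3.png

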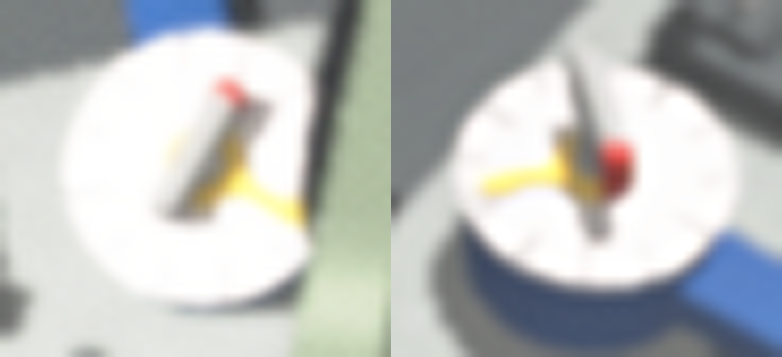

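The top half shows the wing's red end at (231,92), its grey end at (175,200) and the follower tip at (303,215), with dial centre about (190,166). In the scene half the tip is at (97,185). I'll compute the angle between them.

Run:
```python
from h import *
P=lambda u,v,o:(np.array([u,v])+.5)/8.5-.5+o
def ray(n,px,z): return least_squares(lambda q:proj(n,[[q[0],q[1],z]])[0]-px,[554,136]).x
to,so=(260,190),(332,165)
d=ray("top",P(190,166,to),64); t=ray("top",P(303,215,to),69); r=ray("top",P(231,90,to),105); g=ray("top",P(176,197,to),105)
ds=ray("scene",P(597-391,174,so),64); ts=ray("scene",P(97,185,so),69); rs=ray("scene",P(617-391,150,so),105); gs=ray("scene",P(572-391,52,so),105)
an=lambda a,b:np.arctan2(*(b-a)[::-1]).round(3)
print(d,ds,"tip",an(d,t),np.hypot(*(t-d)),an(ds,ts),np.hypot(*(ts-ds)),"wing",an(g,r),np.hypot(*(r-g)),an(gs,rs),np.hypot(*(rs-gs)))
```

```text
[555.54625723 141.36582717] [555.95569932 137.52803166] tip -1.99 46.292851418659964 -2.066 41.15959039848753 wing -0.438 43.31288661750931 -0.425 47.460245929004856
```

Follower at about -2.03 rad and wing at about -0.43 rad: backed off about 1.57 to 1.6. Now the lever.

Run:
```python
from h import *
a=[555.5,135.4,.219]; o=[np.pi,0,.219-np.pi]
W=lambda x,z: world(a,[(x,115,z)])[0]
bot.grip(0); bot.move_ptp(W(-85,150),o); print(bot.movel(W(-85,50),max_speed=120,threshold=8)); rep("start",4)
print(bot.movel(W(15,50),max_speed=60,threshold=9)); rep("pushed",6)
fx=lambda:(R.from_euler('z',-.219).apply(bot.get_state()["tcp_pos"]-[a[0],a[1],0])).round(1); print(fx())
bot.movel(W(-60,50),max_speed=100); bot.movel(W(-85,160),max_speed=200); bot.move_ptp([400,-60,220],o); rep("away",4)
s=imaging.capture("scene"); t=imaging.capture("top")
cv2.imwrite("pics/pair4.png",np.hstack([cv2.resize(s[130:220,320:410],(390,390),interpolation=cv2.INTER_CUBIC),cv2.resize(t[180:250,235:305],(390,390),interpolation=cv2.INTER_CUBIC)]))
for l in(0,1): print(l,[proj(n,world(a,[(70*np.sin(l-.5),115,34+70*np.cos(l-.5))])).round(1) for n in("scene","top")])
```

```text
False
start 39.49 [-0.333  0.111 -0.223  0.007  0.009 -0.018] [448.3  229.46  50.8 ] yaw -2.9226 q6 0.1074 op -0.0 gf 0.0
True
pushed 41.07 [ 0.119  0.089 -0.168  0.013 -0.005 -0.005] [539.19 249.44  48.6 ] yaw -2.9226 q6 0.0899 op 0.003 gf 0.0
[  8.9 114.9  48.6]
away 43.83 [ 0.16  -0.332 -0.571  0.026  0.01   0.025] [400.11 -59.18 219.48] yaw -2.9211 q6 -0.5506 op 0.0 gf 0.0
0 [array([[367. , 151.5]]), array([[247.6, 225.3]])]
1 [array([[385.1, 160.8]]), array([[243.9, 204.1]])]
```

View pics/pair4.png

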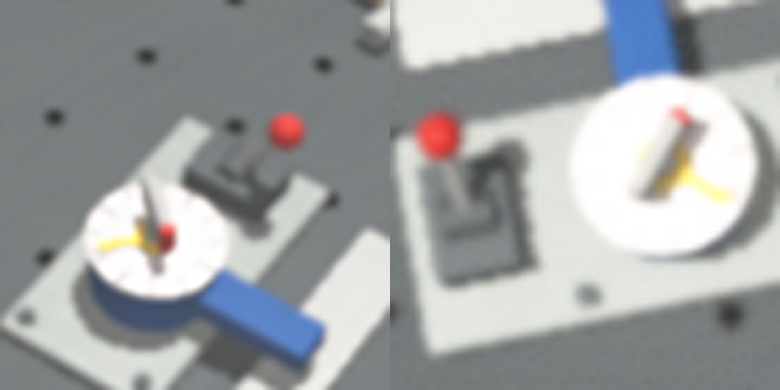

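The ball is at scene (386,160) and top (244,204), matching the locked prediction. One slower push will confirm it is against the stop.

Run:
```python
from h import *
a=[555.5,135.4,.219]; o=[np.pi,0,.219-np.pi]
W=lambda x,z: world(a,[(x,115,z)])[0]
bot.move_ptp(W(-60,150),o); bot.movel(W(-60,50),max_speed=150); bot.movel(W(-5,50),max_speed=80)
print(bot.movel(W(16,50),max_speed=15,threshold=12)); rep("pushed",6)
print((R.from_euler('z',-.219).apply(bot.get_state()["tcp_pos"]-[a[0],a[1],0])).round(1))
bot.movel(W(-60,50),max_speed=100); bot.movel(W(-60,160),max_speed=200); bot.move_ptp([400,-60,220],o)
s=imaging.capture("scene"); hsv=cv2.cvtColor(s[145:172,365:400],cv2.COLOR_BGR2HSV)
m=((hsv[...,0]<8)|(hsv[...,0]>172))&(hsv[...,1]>130); v,u=np.nonzero(m); print("ball",u.mean()+365,v.mean()+145,len(u),bot.get_state()["t"])
```

```text
True
pushed 47.97 [-0.197  0.39   0.005  0.016 -0.005  0.011] [539.21 249.53  48.73] yaw -2.9224 q6 0.0897 op -0.004 gf 0.0
[  8.9 114.9  48.7]
ball 385.7714285714286 159.57142857142858 35 50.7333
```

The second push reached the same firm stop (8.9 mm), so the lever is locked and the gripper is clear of everything.

```bash
python3 -c "
from bench import bot
print(bot.sign_off())"
```

```text
the job is handed in; nothing more can be done
None
```

The job is handed in at about 51 s: the wing screw bottomed at about 0.37 N m and was backed off about a quarter turn (1.55–1.64 rad by camera), and the lock lever is fully over against its stop.

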